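# Tip one row of steel discs from the counting tray into the cup

## Task

Stand the square metal cup with the upright lug on the bench under the open front edge of the tipping tray, then lift the tray by its bar so that the two discs of the front row, and only those, slide off into the cup. The two discs behind the raised lip must stay on the tray; lay the tray back down level and let go, with the cup standing upright on the bench.

Things in the scene. Friction and masses are not known exactly. Their poses are not given: they have to be found in the camera images.
- stand: Fixed plywood stand of the tipping tray, 112 mm wide, cheeks 100 mm tall. Origin on the bench under the hinge line (x 0, z 95 mm); -x points to the tray's open front, +x to its rear, y along the hinge. Stand spans x -12 to 113 mm. Level tray: floor top z 95 mm, 6 mm thick, front edge x -50, rear x 110, 74 mm wide inside, walls 18 mm high; raised lip x -8 to -2, 7 mm high.
- tray_bar (a point): Centre of the tray's handle: a round steel bar 12 mm thick along the stand's y, 72 mm clear between two thin posts, free all round. Level: at stand x +95 mm, z 160 mm, 65 mm above the tray floor. It swings with the tray in an arc about the hinge line, and turns between fingertips that stay pointing down.
- tray (a joint): Tilt of the tray, rad: 0 = level (rests there by its weight, about 3 N at the bar); grows as the bar goes up and forward over the tray; stop at 0.75. Damped: let go, it sinks back to 0. Discs start to slide at 0.25 to 0.35; 0.6 is ample to clear the front row, and the lip holds the back row even at the stop. About 0.3 rad/s is a good speed.
- cup: Loose square open white-painted metal cup, 110 x 110 mm, 45 mm high, walls 3 mm, 0.3 kg. Origin: centre of underside. Outside its -x wall an upright grip lug: x -66 to -54 mm, 40 mm wide, top at 95 mm (grip at 75). Good place: centre at stand x -90, y 0 mm, lug away from the stand, near wall under the tray's edge; that edge's underside is at 89 mm (55 at full tilt), so bring it in lifted under 30 mm.
- front_a: Front row disc: plain steel disc, 24 mm across, 14 mm high, 45 g, flat on the tray floor; origin at the centre of its underside. Starts about 24 mm in front of the hinge line and 18 mm to the stand's +y, before the raised lip.
- front_b: Front row disc: plain steel disc, 24 mm across, 14 mm high, 45 g, flat on the tray floor; origin at the centre of its underside. Starts about 24 mm in front of the hinge line and 18 mm to the stand's -y, before the raised lip.
- back_a: Back row disc: plain steel disc, 24 mm across, 14 mm high, 45 g, flat on the tray floor; origin at the centre of its underside. Starts about 18 mm behind the hinge line and 18 mm to the stand's +y, behind the raised lip. To stay on the tray.
- back_b: Back row disc: plain steel disc, 24 mm across, 14 mm high, 45 g, flat on the tray floor; origin at the centre of its underside. Starts about 18 mm behind the hinge line and 18 mm to the stand's -y, behind the raised lip. To stay on the tray.
Mind the look-alikes: they are no part of the job. What is shaped like the cup but pink is not meant. What is shaped like the stand but orange is not meant.

How it is judged (in metres and radians):
On the way, in this order (a step that is already met when the one before it is completed fails the run):
1. the tray is tipped up with the front row still on it (value of joint tray above 0.12 rad and z of each of front_a, front_b in the frame of stand above 0.07 m), for 0.05 s.
2. both front discs have dropped into the cup standing on the bench before the tray is laid level again (value of joint tray above 0.03 rad and height (world z) of cup below 0.01 m and horizontal distance between each of front_a, front_b and cup below 0.062 m and z of each of front_a, front_b in the frame of cup below 0.045 m), for 0.05 s.
At the end, for the whole second after the job is handed in: Both front discs lie inside the cup (within 62 mm of its centre, below its rim), both back discs are at rest on the tray behind the raised lip, the tray is back level (within 0.06 rad), and the cup stands upright (within 0.15 rad) on the bench; everything is at rest (horizontal distance between each of front_a, front_b and cup below 0.062 m and z of each of front_a, front_b in the frame of cup below 0.045 m and linear speed of each of front_a, front_b, back_a, back_b, cup below 0.03 m/s and x of back_a in the frame of stand between 0 and 0.11 m and z of each of back_a, back_b in the frame of stand above 0.085 m and x of back_b in the frame of stand between 0 and 0.11 m and value of joint tray below 0.06 rad and angle between cup's own z axis and vertical below 0.15 rad and height (world z) of cup below 0.01 m); the robot touches nothing.
It also fails if it takes over 58 s, if anything falls off the work surface, if the arm or the gripper's body presses on something with over 40 N, if the wrist force passes 120 N, or if a joint passes its speed limit or range.

## Robot

A 7-joint arm with a two-finger parallel gripper is mounted at the origin on the work surface. World frame = base frame: x ahead of the robot, y to its left, z up, the work surface at z = 0. Lengths are in mm, angles in rad, forces in N, time in s.
With the tool pointing down it reaches from about 400 to 875 mm from the base axis. Payload 6.5 kg.
Tool frame: the origin (TCP) lies midway between the tips of the shut fingers; the grasp point (between the pads) lies 19 mm behind it; x points along the fingers, z is the direction in which the jaws open and shut, and the axes are right-handed (so a half turn about x gives the same grasp; the last joint's range is limited). The gripper opens to 85 mm and grips with 20 to 120 N. Pads are 22 mm wide; open, the fingers measure 114 mm over their backs; the gripper's body (76 mm by 85 mm) begins 54 mm behind the grasp point. The pads swing forward as they close: fully open they stand 13 mm farther back than shut.
Start: joints at [-1.392, 0.536, -0.004, 1.538, 0.003, 1.067, -0.071], TCP at [157.531, 630.614, 231.29] pointing down, gripper open.
Joint ranges: [-2.7, 2.7], [-0.37, 2.16], [-1.27, 1.26], [0.24, 2.4], [-1.31, 4.45], [0.19, 1.91], [-2.76, 2.76]. Speed limits (rad/s): [2.39, 2.39, 3.14, 3.14, 3.14, 3.14, 3.14].

## Interface

Orientations are given as a unit quaternion [x, y, z, w].
In Python, from plant import env gives the robot as it stands.
- The arm moves only by the tool arm_command, never from a script. Its argument "series" is a list of rows, each a list of 5 numbers: the finger opening in cm, from 0 to 8.54, then the shift along the tool's x, y, z in cm, then the turn about the tool's x in rad. A call has 1 to 20 rows; each row is the pose to reach, as a shift and turn from the pose measured when the call began, along the tool's axes at that moment; what a row does not reach only later rows make up. A row lasts 1/12 s, in which the tool goes at most 41.7 mm and 7.16 degrees, less where a joint would pass 70% of its speed; a pose out of reach is approached as far as the arm can. A call with a gripper value outside its range is refused whole. The fingers move at their own pace and stop on an object; "grip_force" is the grip in N (left out, the last holds). Time passes only in rows, so rows that repeat a pose let the fingers close. It gives the time, the measured TCP pose, the force and the opening at its end, in the units of the state.
- env.read_state(): the state, without advancing time (a new reading comes with each control period).
- env.read_camera(name): name is "scene" or "top"; returns a dict with "pixels" (420x560x3 uint8, red, green, blue), "fx", "fy", "cx", "cy" (pixels), "R" (3x3) and "t" (3): a world point X has camera coordinates R X + t. Camera axes: x right, y down, z forward; pixel columns grow to the right and rows downward; lengths in mm; the calibration is good to about 2 mm. A picture is of the moment at which its call begins. There is no depth.
- env.finish_job(): hands the job in, once; it reports no verdict.
The state is a dict: "t": time; "joint_positions": joint angles; "qvel": joint speeds; "joint_efforts": joint torques, N m; "tool_pos": TCP position; "tcp_rot": TCP orientation; "contact_force": force on the tool from outside, world axes, zero at the start; "wrist_torque": the same for the moment, N m; "grip_width": opening from 0.0 (shut) to 1.0 (fully open).
Only numpy, scipy, OpenCV 4.12 (cv2) and the standard library are available. Lean on these libraries where they do the work, as an engineer would, in place of code of your own. Each camera call takes 0.05 s, during which the arm holds its last target.

## Working session

There is one attempt and no reset: what is moved stays moved. The work goes in short steps, Python scripts to look and compute and a tool call to move; the robot and the scene stay as the last step left them, time stands still between calls to the robot, and variables do not carry over. Pictures are saved under pics/ and viewed, and the job is handed in when it is done.

Besides the shell and the picture viewer there is one more tool, called by a JSON object that holds its "name" and its "arguments", one argument or row to a line. arm_command: Moves the arm, as the interface text tells. Its arguments: {"type":"object","properties":{"series":{"type":"array","items":{"type":"array","items":{"type":"number"}}},"grip_force":{"type":"number"}},"required":["series"]}

```bash
mkdir -p pics; ls; python3 - <<'E'
from plant import env
import cv2
s=env.read_state(); print(s)
for n in("scene","top"):
    c=env.read_camera(n); cv2.imwrite(f"pics/{n}0.png",c["pixels"][:,:,::-1]); print(n,c["fx"],c["fy"],c["cx"],c["cy"],c["R"],c["t"])
E
```

```text
pics
{'t': 0.0, 'joint_positions': array([-1.39219309,  0.53716614, -0.00442595,  1.53886766,  0.00256914,
        1.06725579, -0.07117917]), 'qvel': array([ 0.00038456, -0.0013048 ,  0.00078229,  0.0014307 ,  0.00081682,
       -0.00024142,  0.00106833]), 'joint_efforts': array([ 3.20558656e-04, -5.83401632e+01,  1.04873601e+00, -2.59103644e+01,
        1.23407232e-02,  9.68556502e-03, -8.45104040e-06]), 'tool_pos': array([157.40381716, 630.01873607, 230.41532564]), 'tcp_rot': array([-0.43562579,  0.55774029,  0.43483327,  0.55684465]), 'contact_force': array([ 0.23946246, -0.99625747,  0.1084397 ]), 'wrist_torque': array([0.00376827, 0.002832  , 0.02622526]), 'grip_width': 1.0038155178001449}
scene 405.9119667403867 405.9119667403867 283.85190367110334 207.00268113639794 [[ 0.30347715  0.95282527 -0.00506255]
 [ 0.53901654 -0.1760545  -0.82369047]
 [-0.78572438  0.24724243 -0.56701709]] [-210.4242851  -150.39471597 1186.48697447]
top 432.51188954872055 432.51188954872055 281.5521905835159 213.56991098523508 [[ 0.01715536 -0.99980001 -0.0102781 ]
 [-0.98885813 -0.01544556 -0.14805752]
 [ 0.14786916  0.01270357 -0.98892534]] [ 55.75602359 518.27174058 942.04414775]
```

View pics/scene0.png

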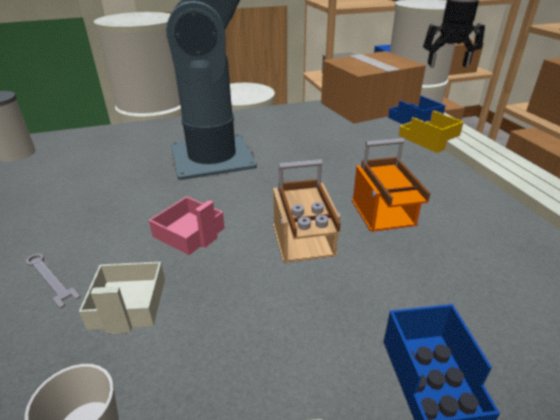

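View pics/top0.png

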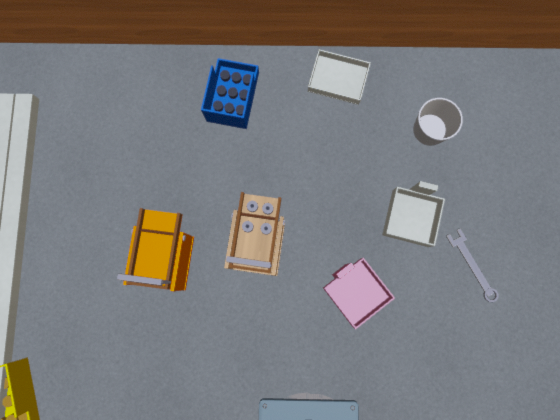

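The top view shows the white cup at about (414,216) with its lug at (428,187). The plywood stand has its front edge near (260,196) and its bar near (248,262). I'll enlarge both for accurate corner picks.

```bash
python3 - <<'E'
import cv2,numpy as np
t=cv2.imread("pics/top0.png"); s=cv2.imread("pics/scene0.png")
def crop(im,x,y,w,h,k,n):
    o=cv2.resize(im[y:y+h,x:x+w],None,fx=k,fy=k,interpolation=cv2.INTER_CUBIC)
    for i in range(0,w,10):
        cv2.putText(o,str(x+i),(i*k,8),0,.3,(0,0,255),1); cv2.line(o,(i*k,10),(i*k,14),(0,0,255),1)
    for i in range(10,h,10):
        cv2.putText(o,str(y+i),(0,i*k+3),0,.3,(0,0,255),1); cv2.line(o,(20,i*k),(24,i*k),(0,0,255),1)
    cv2.imwrite(n,o)
crop(t,375,170,80,80,7,"pics/c1.png")
crop(t,215,185,80,95,6,"pics/c2.png")
crop(s,75,250,95,90,6,"pics/c3.png")
crop(s,260,150,90,115,5,"pics/c4.png")
E
```

```text
(no output)
```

View pics/c1.png

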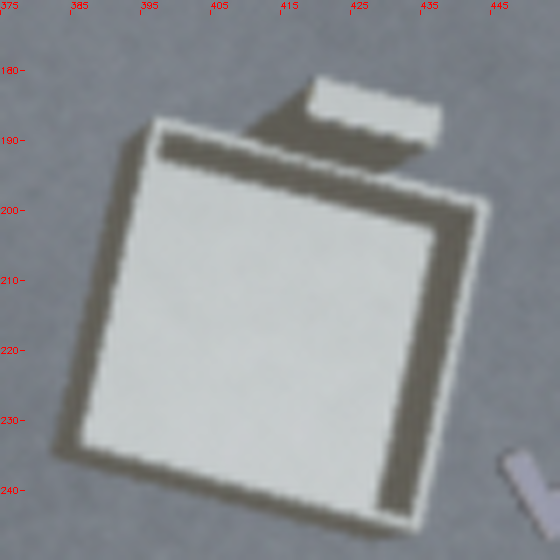

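View pics/c2.png

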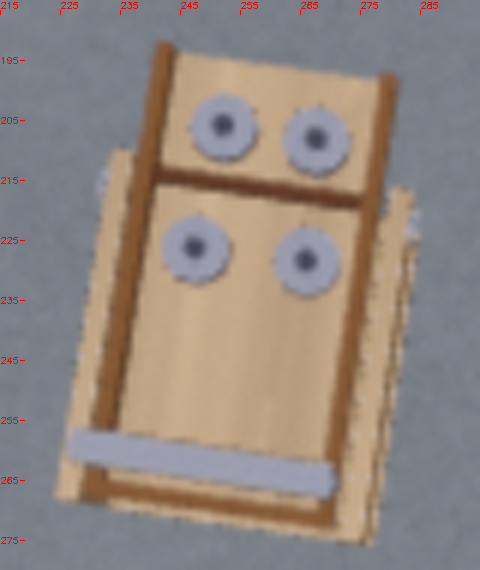

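View pics/c3.png

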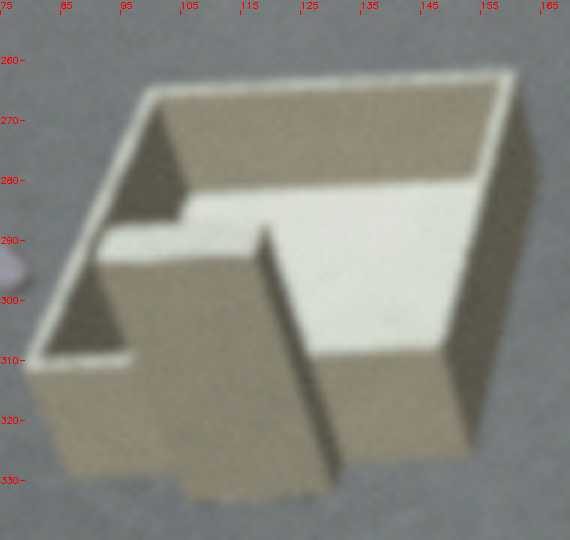

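View pics/c4.png

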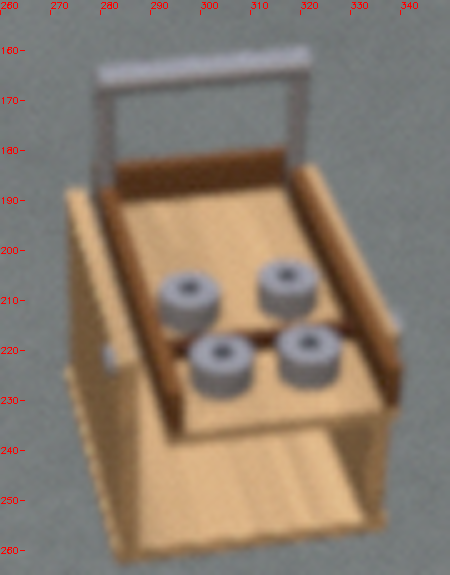

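Corner picks are clear in all four crops, with the rim corners, lug corners, tray edge, discs and bar ends visible in both cameras. Next I fit planar poses.

```bash
cat >h.py <<'E'
import numpy as np,cv2
from scipy.optimize import least_squares
from scipy.spatial.transform import Rotation as Ro
from plant import env
def cams(): return {n:env.read_camera(n) for n in("top","scene")}
def proj(c,X):
    p=X@np.array(c["R"]).T+np.array(c["t"]); return np.c_[c["fx"]*p[:,0]/p[:,2]+c["cx"],c["fy"]*p[:,1]/p[:,2]+c["cy"]]
def W(q,P):
    P=np.array(P,float);c,s=np.cos(q[2]),np.sin(q[2])
    return np.c_[q[0]+c*P[:,0]-s*P[:,1],q[1]+s*P[:,0]+c*P[:,1],P[:,2]]
def fit(C,obs,q0):
    def f(q):
        return np.concatenate([(proj(C[n],W(q,[o[0] for o in l]))-np.array([o[1] for o in l])).ravel() for n,l in obs.items()])
    r=least_squares(f,q0,loss="soft_l1",x_scale=[10,10,.1]); return r.x,f(r.x).reshape(-1,2)
E
cat >m1.py <<'E'
from h import *
C=cams()
cup={"top":[((-55,-55,45),(397,187)),((-55,55,45),(444.5,199)),((55,55,45),(435,245.5)),((55,-55,45),(387,234)),((-66,-20,95),(420.5,181)),((-66,20,95),(438,185.5)),((-54,20,95),(437,190.5)),((-54,-20,95),(418.5,187))],
"scene":[((-55,55,45),(79.5,311)),((55,55,45),(100,264.5)),((55,-55,45),(161,262)),((-55,-55,0),(154,326)),((-55,55,0),(86,329)),((-66,20,95),(92,293)),((-66,-20,95),(117,292.5))]}
st={"top":[((-50,-37,95),(245,194)),((-50,37,95),(278,198)),((-24,-18,109),(252,206)),((-24,18,109),(267.5,208.5)),((18,-18,109),(247.2,226.5)),((18,18,109),(266,228.5)),((95,0,165),(248.5,262)),((-12,-56,100),(234,210)),((-12,56,100),(284,217)),((113,-56,100),(225,268)),((113,56,100),(277,275))],
"scene":[((-50,-37,95),(336,231.5)),((-50,37,95),(296,236.5)),((-12,56,0),(284,262)),((-12,-56,0),(336,255.5)),((-24,18,109),(304,220)),((-24,-18,109),(321.5,218.5)),((18,18,109),(297.5,207)),((18,-18,109),(317,204.5)),((95,0,160),(300.5,163))]}
for nm,o,q in(("cup",cup,(500,-200,3.1)),("stand",st,(400,50,3.1))):
    x,r=fit(C,o,q); print(nm,x.round(3)); print(r.round(1).tolist())
E
python3 m1.py
```

```text
cup [ 516.328 -235.24     2.902]
[[-0.8, -0.6], [-0.5, -0.6], [-1.0, 0.1], [-1.5, -0.9], [-1.4, -0.3], [-0.6, -0.3], [-0.8, 0.0], [-0.6, -1.1], [-1.6, -0.3], [-1.0, -0.7], [-0.8, -1.2], [-0.9, -0.8], [-0.1, 0.0], [-2.5, -0.5], [-0.5, -1.4]]
stand [496.682 113.627   3.024]
[[-0.7, -0.2], [0.3, 0.3], [-1.3, -0.3], [0.1, -0.6], [0.6, -1.2], [-1.2, -1.0], [0.2, 0.0], [-1.4, -0.4], [0.7, -0.5], [-1.4, 0.1], [-0.3, 0.4], [-0.3, -0.9], [-0.2, -0.9], [-2.2, 0.5], [0.0, -0.3], [-1.0, -0.4], [0.6, -1.2], [0.5, -0.2], [-0.7, 0.2], [-1.7, 0.3]]
```

```bash
cat >>m1.py <<'E'
print("---")
for o in(cup,st):
    for n in o: o[n]=[(a,(b[0]-.5,b[1]-.5)) for a,b in o[n]]
cq,r=fit(C,cup,(516,-235,2.9)); sq,r2=fit(C,st,(496,113,3.02)); print(cq,sq,abs(r).mean(0),abs(r2).mean(0))
lug=W(cq,[(-60,0,56)])[0]; tgt=W(sq,[(-150,0,56)])[0]; bar=W(sq,[(95,0,141)])[0]
s=env.read_state(); M=Ro.from_quat(s["tcp_rot"]).as_matrix(); print(M.round(3)); 
print("lug",lug,"tgt",tgt,"bar",bar)
print("lug tool shift cm",M.T@(lug-s["tool_pos"])/10)
for nm,q in(("cup",cq),("st",sq)):
    d=M.T@np.array([np.cos(q[2]),np.sin(q[2]),0]); print(nm,"x axis in tool",d, "turn about x", (np.arctan2(d[2],d[1])-np.pi/2+np.pi/2)%np.pi-np.pi/2)
E
python3 m1.py | sed -n '/---/,$p'
```

```text
---
[ 516.52206697 -235.13499707    2.9018289 ] [496.8462437  113.76098515   3.01932684] [0.53992881 0.36538231] [0.72203859 0.44690935]
[[-0.    -0.97   0.242]
 [-0.001  0.242  0.97 ]
 [-1.    -0.    -0.001]]
lug [ 574.80571326 -249.38338559   56.        ] tgt [645.72647008  95.46677312  56.        ] bar [402.55543366 125.34731943 141.        ]
lug tool shift cm [ 17.54657662 -61.80269144 -75.24025877]
cup x axis in tool [-6.84967482e-05  9.99987869e-01 -4.92523393e-03] turn about x 1.565871072936118
st x axis in tool [-3.89164397e-08  9.92515638e-01 -1.22117603e-01] turn about x 1.4483731516739775
```

{"name": "arm_command", "arguments": {
  "series": [
    [8.5, -2, -46.8, -37.8, 1.566],
    [8.5, -2, -46.8, -37.8, 1.566],
    [8.5, -2, -46.8, -37.8, 1.566],
    [8.5, -2, -46.8, -37.8, 1.566],
    [8.5, -2, -46.8, -37.8, 1.566],
    [8.5, -2, -46.8, -37.8, 1.566],
    [8.5, -2, -46.8, -37.8, 1.566],
    [8.5, -2, -46.8, -37.8, 1.566],
    [8.5, -2, -46.8, -37.8, 1.566],
    [8.5, -2, -46.8, -37.8, 1.566],
    [8.5, -2, -46.8, -37.8, 1.566],
    [8.5, -2, -46.8, -37.8, 1.566],
    [8.5, -2, -46.8, -37.8, 1.566],
    [8.5, -2, -46.8, -37.8, 1.566],
    [8.5, -2, -46.8, -37.8, 1.566],
    [8.5, -2, -46.8, -37.8, 1.566],
    [8.5, -2, -46.8, -37.8, 1.566],
    [8.5, -2, -46.8, -37.8, 1.566]
  ]
}}

```text
t: 1.8
tool_pos: [519.2, 151.5, 251.0]
tcp_rot: [0.084, 0.702, -0.084, 0.702]
contact_force: [-0.5, 0.7, -0.1]
grip_width: 0.996
```

```bash
cat >>h.py <<'E'
cq=np.array([516.52,-235.13,2.9018]); sq=np.array([496.85,113.76,3.0193])
def go(P,yaw=None):
    s=env.read_state(); M=Ro.from_quat(s["tcp_rot"]).as_matrix()
    print("t",round(s["t"],2),"tcp",s["tool_pos"].round(1),"F",s["contact_force"].round(1),"w",round(s["grip_width"],3),"j",s["joint_positions"].round(2))
    print("toolx",M[:,0].round(3),"toolz",M[:,2].round(3))
    d=M.T@(np.array(P)-s["tool_pos"])/10; print("shift cm",d.round(2))
    if yaw is not None:
        v=M.T@np.array([np.cos(yaw),np.sin(yaw),0]); print("turn",((np.arctan2(v[2],v[1])-np.pi/2+np.pi/2)%np.pi-np.pi/2).round(4))
E
python3 - <<'E'
from h import *
go(W(cq,[(-60,0,130)])[0],cq[2]);go(W(cq,[(-60,0,56)])[0],cq[2])
E
```

```text
t 1.8 tcp [519.2 151.5 251. ] F [-0.5  0.7 -0.1] w 0.996 j [-0.77  0.35  0.51  1.83 -0.2   1.01 -0.42]
toolx [-0.001  0.    -1.   ] toolz [ 0.972 -0.236 -0.001]
shift cm [ 12.09 -37.64  14.89]
turn 0.0012
t 1.8 tcp [519.2 151.5 251. ] F [-0.5  0.7 -0.1] w 0.996 j [-0.77  0.35  0.51  1.83 -0.2   1.01 -0.42]
toolx [-0.001  0.    -1.   ] toolz [ 0.972 -0.236 -0.001]
shift cm [ 19.49 -37.64  14.89]
turn 0.0012
```

{"name": "arm_command", "arguments": {
  "series": [
    [8.5, 3, -37.6, 14.9, 0],
    [8.5, 3, -37.6, 14.9, 0],
    [8.5, 3, -37.6, 14.9, 0],
    [8.5, 3, -37.6, 14.9, 0],
    [8.5, 3, -37.6, 14.9, 0],
    [8.5, 3, -37.6, 14.9, 0],
    [8.5, 3, -37.6, 14.9, 0],
    [8.5, 3, -37.6, 14.9, 0],
    [8.5, 3, -37.6, 14.9, 0],
    [8.5, 3, -37.6, 14.9, 0],
    [8.5, 3, -37.6, 14.9, 0],
    [8.5, 3, -37.6, 14.9, 0],
    [8.5, 7, -37.6, 14.9, 0],
    [8.5, 11, -37.6, 14.9, 0],
    [8.5, 12, -37.6, 14.9, 0],
    [8.5, 12, -37.6, 14.9, 0],
    [8.5, 12, -37.6, 14.9, 0]
  ]
}}

```text
t: 3.22
tool_pos: [575.8, -247.6, 131.8]
tcp_rot: [0.084, 0.702, -0.083, 0.702]
contact_force: [-0.1, 0.1, 0.5]
grip_width: 0.993
```

```bash
python3 - <<'E'
from h import *
go(W(cq,[(-60,0,56)])[0],cq[2])
for n in("scene","top"):
    c=env.read_camera(n); cv2.imwrite(f"pics/{n}1.png",c["pixels"][:,:,::-1])
a=cv2.imread("pics/top1.png")[140:290,340:520];cv2.imwrite("pics/t1c.png",cv2.resize(a,None,fx=4,fy=4))
E
```

```text
t 3.22 tcp [ 575.8 -247.6  131.8] F [-0.1  0.1  0.5] w 0.993 j [-0.02  0.67  0.51  1.7  -0.4   0.88  0.42]
toolx [-0.001  0.001 -1.   ] toolz [ 0.972 -0.234 -0.001]
shift cm [ 7.58 -0.2  -0.05]
turn 0.0032
```

View pics/scene1.png

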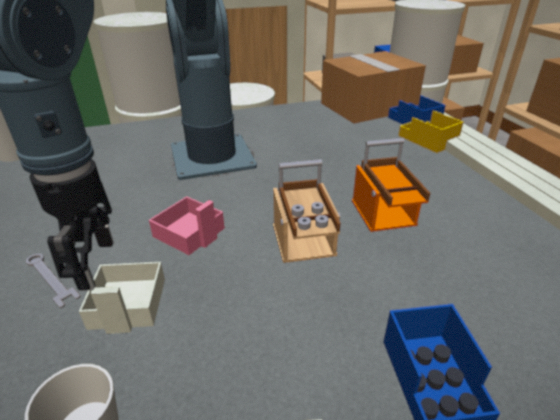

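View pics/t1c.png

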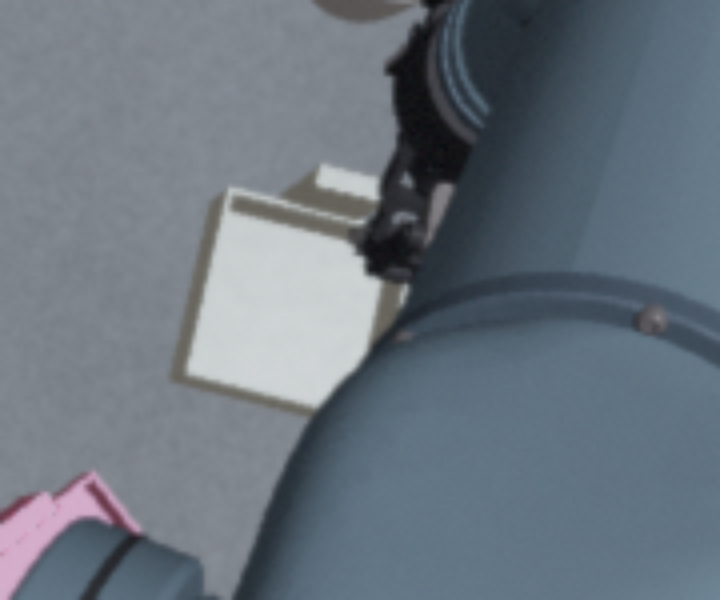

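```bash
python3 - <<'E'
from h import *
C=cams()
for n in C: print(n,proj(C[n],np.array([[575.8,-247.6,131.8],[575.8+41,-247.6-10,145],[575.8-41,-247.6+10,145],[574.8,-249.4,95]])).round(1).tolist())
a=C["scene"]["pixels"][180:340,20:180,::-1];cv2.imwrite("pics/s1c.png",cv2.resize(a,None,fx=4,fy=4,interpolation=cv2.INTER_CUBIC))
E
```

```text
top [[432.5, 181.2], [438.8, 160.3], [430.4, 199.5], [427.6, 185.5]]
scene [[99.1, 271.5], [87.1, 285.8], [105.2, 246.1], [104.2, 289.0]]
```

View pics/s1c.png

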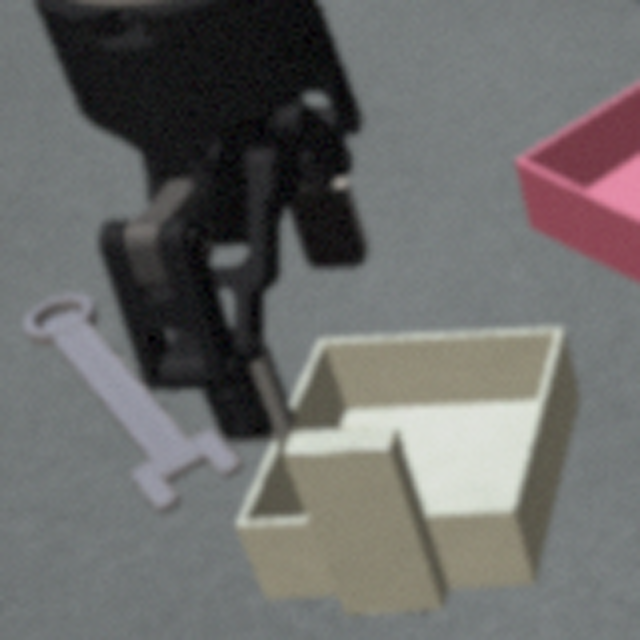

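The fingertips straddle the lug: the tips at about (83,288) and (104,245) match the predicted positions. Descending and gripping.

{"name": "arm_command", "arguments": {
  "series": [
    [8.5, 2, -0.2, 0, 0],
    [8.5, 4, -0.2, 0, 0],
    [8.5, 6, -0.2, 0, 0],
    [8.5, 7.5, -0.2, 0, 0],
    [8.5, 7.5, -0.2, 0, 0],
    [4, 7.5, -0.2, 0, 0],
    [1, 7.5, -0.2, 0, 0],
    [0.5, 7.5, -0.2, 0, 0],
    [0.5, 7.5, -0.2, 0, 0],
    [0.5, 7.5, -0.2, 0, 0],
    [0.5, 7.5, -0.2, 0, 0],
    [0.5, 7.5, -0.2, 0, 0],
    [0.5, 7.5, -0.2, 0, 0],
    [0.5, 7.5, -0.2, 0, 0]
  ],
  "grip_force": 80
}}

```text
t: 4.58
tool_pos: [575.6, -251.3, 58.8]
tcp_rot: [0.084, 0.702, -0.084, 0.703]
contact_force: [-2.9, 1.6, 5.5]
grip_width: 0.127
```

```bash
python3 - <<'E'
from h import *
go(W(sq,[(-150,-120,76)])[0],sq[2])
go(W(sq,[(-150,0,76)])[0],sq[2])
E
```

```text
t 4.58 tcp [ 575.6 -251.3   58.8] F [-2.9  1.6  5.5] w 0.127 j [ 0.03  0.77  0.45  1.72 -0.46  0.76  0.47]
toolx [ 0.002 -0.    -1.   ] toolz [ 0.972 -0.236  0.002]
shift cm [-1.72 47.27 -2.76]
turn -0.116
t 4.58 tcp [ 575.6 -251.3   58.8] F [-2.9  1.6  5.5] w 0.127 j [ 0.03  0.77  0.45  1.72 -0.46  0.76  0.47]
toolx [ 0.002 -0.    -1.   ] toolz [ 0.972 -0.236  0.002]
shift cm [-1.72 35.35 -1.37]
turn -0.116
```

{"name": "arm_command", "arguments": {
  "series": [
    [0.5, -1, 0, 0, 0],
    [0.5, -2, 0, 0, 0],
    [0.5, -2, 1, 0, 0],
    [0.5, -2, 3.5, 0, -0.01],
    [0.5, -2, 6, -0.2, -0.02],
    [0.5, -2, 9, -0.3, -0.03],
    [0.5, -2, 12, -0.4, -0.04],
    [0.5, -2, 15, -0.5, -0.05],
    [0.5, -2, 18, -0.6, -0.06],
    [0.5, -2, 21, -0.8, -0.07],
    [0.5, -2, 24, -0.9, -0.08],
    [0.5, -2, 27, -1.0, -0.09],
    [0.5, -2, 29.5, -1.1, -0.1],
    [0.5, -2, 31.5, -1.2, -0.116],
    [0.5, -2, 33, -1.3, -0.116],
    [0.5, -2, 34.5, -1.4, -0.116],
    [0.5, -2, 35.3, -1.4, -0.116],
    [0.5, -2, 35.3, -1.4, -0.116],
    [0.5, -2, 35.3, -1.4, -0.116],
    [0.5, -2, 35.3, -1.4, -0.116]
  ]
}}

```text
t: 6.25
tool_pos: [645.2, 92.9, 78.8]
tcp_rot: [0.043, 0.705, -0.045, 0.706]
contact_force: [-0.3, -0.5, -3.6]
grip_width: 0.13
```

```bash
python3 - <<'E'
from h import *
go(W(sq,[(-150,0,58)])[0],sq[2])
for n in("scene","top"):
    c=env.read_camera(n); o=c["pixels"][:,:,::-1]
    o=o[130:330,200:420] if n=="scene" else o[100:300,160:380]
    cv2.imwrite(f"pics/{n}2.png",cv2.resize(o,None,fx=3,fy=3,interpolation=cv2.INTER_CUBIC))
E
```

```text
t 6.25 tcp [645.2  92.9  78.8] F [-0.3 -0.5 -3.6] w 0.13 j [-0.52  0.77  0.46  1.65 -0.43  0.82  0.  ]
toolx [ 0.001 -0.002 -1.   ] toolz [ 0.992 -0.124  0.002]
shift cm [2.08 0.27 0.02]
turn -0.0022
```

View pics/scene2.png

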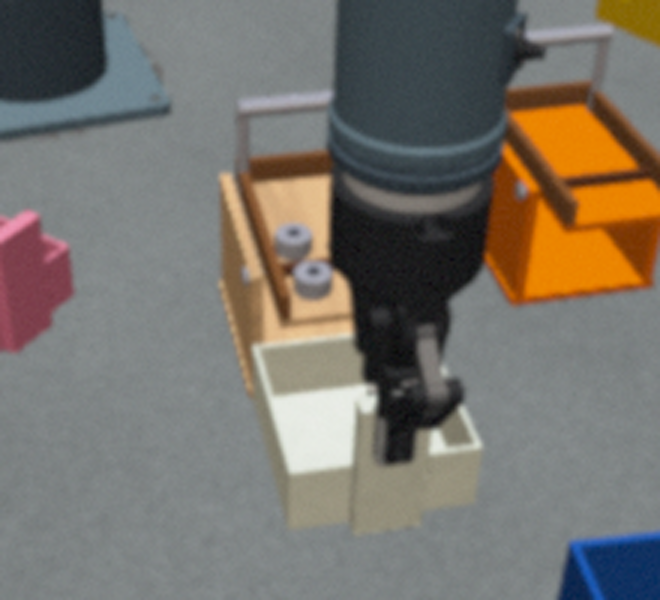

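View pics/top2.png

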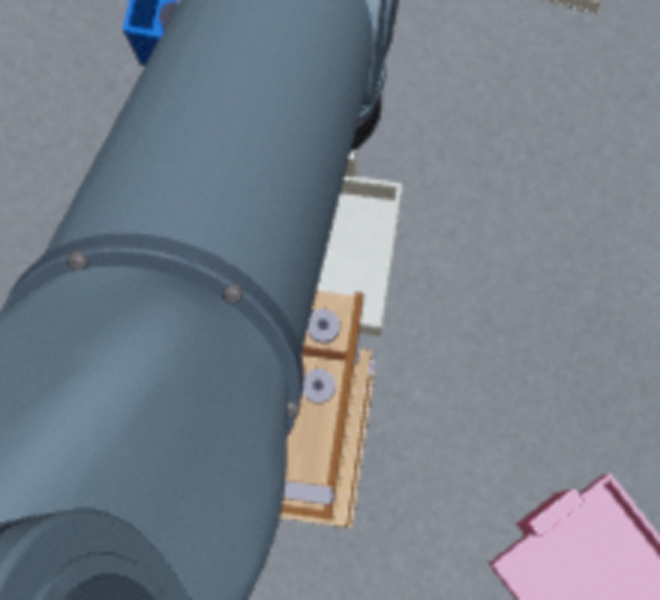

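Cup's in place, under the tray's edge and level. Lowering and releasing.

{"name": "arm_command", "arguments": {
  "series": [
    [0.5, 0.7, 0, 0, 0],
    [0.5, 1.3, 0, 0, 0],
    [0.5, 1.7, 0, 0, 0],
    [0.5, 2.0, 0, 0, 0],
    [0.5, 2.1, 0, 0, 0],
    [0.5, 2.1, 0, 0, 0],
    [0.5, 2.1, 0, 0, 0],
    [2, 2.1, 0, 0, 0],
    [5, 2.1, 0, 0, 0],
    [8.5, 2.1, 0, 0, 0],
    [8.5, 2.1, 0, 0, 0],
    [8.5, 2.1, 0, 0, 0],
    [8.5, 2.1, 0, 0, 0],
    [8.5, 1, 0, 0, 0],
    [8.5, -2, 0, 0, 0],
    [8.5, -6, 0, 0, 0],
    [8.5, -10, 0, 0, 0],
    [8.5, -14, 0, 0, 0],
    [8.5, -16, 0, 0, 0]
  ]
}}

```text
t: 7.93
tool_pos: [647.2, 92.7, 245.2]
tcp_rot: [0.045, 0.703, -0.044, 0.709]
contact_force: [1.0, -0.8, -0.0]
grip_width: 0.992
```

```bash
python3 - <<'E'
from h import *
go(W(sq,[(95,0,230)])[0],sq[2])
E
```

```text
t 7.93 tcp [647.2  92.7 245.2] F [ 1.  -0.8 -0. ] w 0.992 j [-0.59  0.58  0.56  1.55 -0.33  1.11 -0.08]
toolx [ 0.009 -0.    -1.   ] toolz [ 0.992 -0.125  0.009]
shift cm [  1.31   0.17 -24.69]
turn -0.0033
```

{"name": "arm_command", "arguments": {
  "series": [
    [8.5, 0, 0, -4, 0],
    [8.5, 0, 0, -8, 0],
    [8.5, 0, 0.1, -12, 0],
    [8.5, 0, 0.1, -16, 0],
    [8.5, 0.5, 0.2, -19, 0],
    [8.5, 1, 0.2, -22, 0],
    [8.5, 1, 0.2, -24, 0],
    [8.5, 1, 0.2, -24.7, 0],
    [8.5, 1, 0.2, -24.7, 0],
    [8.5, 1, 0.2, -24.7, 0],
    [8.5, 1, 0.2, -24.7, 0]
  ]
}}

```text
t: 8.85
tool_pos: [404.1, 125.6, 233.8]
tcp_rot: [0.045, 0.702, -0.044, 0.709]
contact_force: [0.6, -0.9, -0.9]
grip_width: 0.998
```

```bash
python3 - <<'E'
from h import *
go(W(sq,[(95,0,141)])[0],sq[2])
for n in("scene","top"):
    c=env.read_camera(n); o=c["pixels"][:,:,::-1]
    o=o[110:330,200:420] if n=="scene" else o[100:300,160:380]
    cv2.imwrite(f"pics/{n}3.png",cv2.resize(o,None,fx=2.7,fy=2.7,interpolation=cv2.INTER_CUBIC))
E
```

```text
t 8.85 tcp [404.1 125.6 233.8] F [ 0.6 -0.9 -0.9] w 0.998 j [-0.95  0.14  0.6   2.14 -0.1   0.88 -0.42]
toolx [ 0.011  0.    -1.   ] toolz [ 0.992 -0.126  0.01 ]
shift cm [ 9.28 -0.06 -0.25]
turn -0.0041
```

View pics/scene3.png

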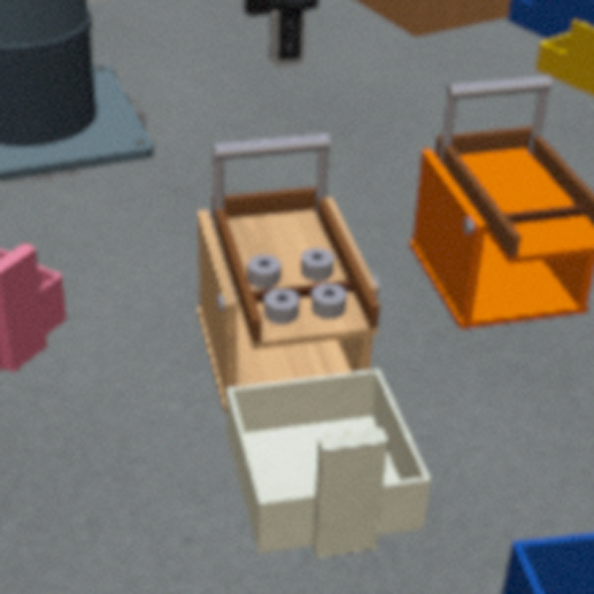

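View pics/top3.png

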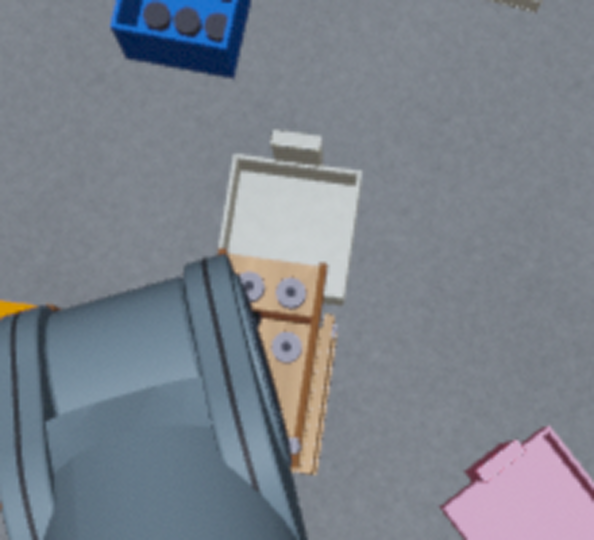

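```bash
python3 - <<'E'
from h import *
C=cams()
k=lambda x,y,ox,oy:((x+.5)/2.7-.5+ox,(y+.5)/2.7-.5+oy)
T=lambda x,y:k(x,y,160,100); S=lambda x,y:k(x,y,200,110)
o={"top":[((-55,-55,45),T(236,155)),((-55,55,45),T(361,171)),((55,55,45),T(344,301)),((-66,-20,95),T(273,131)),((-66,20,95),T(322,136))],
"scene":[((-55,55,45),S(258,502)),((-55,-55,45),S(429,477)),((55,55,45),S(228,388)),((55,-55,45),S(380,369))]}
q,r=fit(C,o,(580,100,3.02)); print(q,r.round(1).tolist())
d=q[:2]-sq[:2]; c,s=np.cos(sq[2]),np.sin(sq[2]); print("cup in stand",c*d[0]+s*d[1],-s*d[0]+c*d[1],q[2]-sq[2])
E
```

```text
[585.82956778 100.55019085   3.0093214 ] [[-0.9, -0.5], [0.1, 0.4], [-0.7, -0.9], [-0.1, -0.5], [-0.2, 0.2], [-0.3, 0.0], [-0.0, 0.6], [-0.7, -0.8], [-0.5, -0.6]]
cup in stand -89.92646890054323 2.256708006243274 -0.00997860485842983
```

The cup is at stand (-90, +2), which is good. Descending on the bar.

{"name": "arm_command", "arguments": {
  "series": [
    [8.5, 2.5, 0, -0.1, 0],
    [8.5, 5, 0, -0.2, 0],
    [8.5, 7.5, 0, -0.2, 0],
    [8.5, 9, 0, -0.2, 0],
    [8.5, 9.3, 0, -0.2, 0],
    [8.5, 9.3, 0, -0.2, 0],
    [5, 9.3, 0, -0.2, 0],
    [2, 9.3, 0, -0.2, 0],
    [0.5, 9.3, 0, -0.2, 0],
    [0.5, 9.3, 0, -0.2, 0],
    [0.5, 9.3, 0, -0.2, 0],
    [0.5, 9.3, 0, -0.2, 0],
    [0.5, 9.3, 0, -0.2, 0],
    [0.5, 9.3, 0, -0.2, 0]
  ],
  "grip_force": 40
}}

```text
t: 10.22
tool_pos: [402.4, 125.7, 140.5]
tcp_rot: [0.045, 0.702, -0.045, 0.709]
contact_force: [-0.9, -0.5, 6.0]
grip_width: 0.125
```

```bash
python3 - <<'E'
from h import *
go(W(sq,[(95,0,141)])[0],sq[2])
for n in("scene","top"):
    c=env.read_camera(n); o=c["pixels"][:,:,::-1]
    if n=="scene": cv2.imwrite(f"pics/{n}4.png",cv2.resize(o[110:330,200:420],None,fx=2.7,fy=2.7,interpolation=cv2.INTER_CUBIC))
r=115.1;a=np.arctan2(65,95)
for th in np.arange(0,.7,.05): print(round(th,2),((r*np.cos(a+th)-95)/10).round(2),((r*np.sin(a+th)-65)/10).round(2))
E
```

```text
t 10.22 tcp [402.4 125.7 140.5] F [-0.9 -0.5  6. ] w 0.125 j [-0.87  0.33  0.54  2.22 -0.27  0.65 -0.27]
toolx [ 0.01 -0.   -1.  ] toolz [ 0.992 -0.126  0.009]
shift cm [-0.05 -0.03  0.02]
turn -0.0043
0.0 -0.0 -0.0
0.05 -0.34 0.47
0.1 -0.7 0.92
0.15 -1.08 1.35
0.2 -1.48 1.76
0.25 -1.9 2.15
0.3 -2.35 2.52
0.35 -2.81 2.86
0.4 -3.28 3.19
0.45 -3.77 3.48
0.5 -4.28 3.76
0.55 -4.8 4.01
0.6 -5.33 4.23
0.65 -5.87 4.42
```

View pics/scene4.png

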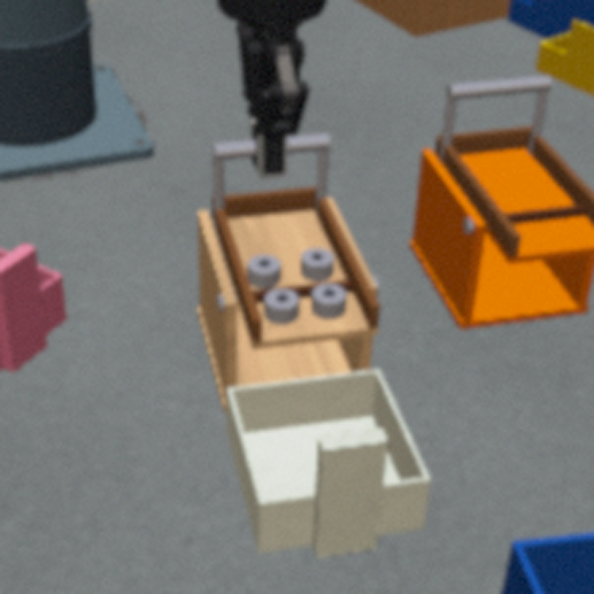

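{"name": "arm_command", "arguments": {
  "series": [
    [0.5, -0.24, 0, 0.17, 0],
    [0.5, -0.47, 0, 0.34, 0],
    [0.5, -0.7, 0, 0.52, 0],
    [0.5, -0.92, 0, 0.7, 0],
    [0.5, -1.14, 0, 0.89, 0],
    [0.5, -1.35, 0, 1.08, 0],
    [0.5, -1.56, 0, 1.28, 0],
    [0.5, -1.76, 0, 1.48, 0],
    [0.5, -1.96, 0, 1.69, 0],
    [0.5, -2.15, 0, 1.9, 0],
    [0.5, -2.34, 0, 2.12, 0],
    [0.5, -2.52, 0, 2.35, 0],
    [0.5, -2.69, 0, 2.58, 0],
    [0.5, -2.86, 0, 2.81, 0],
    [0.5, -3.03, 0, 3.04, 0],
    [0.5, -3.19, 0, 3.28, 0],
    [0.5, -3.34, 0, 3.52, 0],
    [0.5, -3.48, 0, 3.77, 0],
    [0.5, -3.62, 0, 4.02, 0],
    [0.5, -3.76, 0, 4.28, 0]
  ]
}}

```text
t: 11.98
tool_pos: [441.8, 120.6, 178.8]
tcp_rot: [0.045, 0.705, -0.044, 0.707]
contact_force: [-13.1, 2.0, 13.4]
grip_width: 0.122
```

```bash
python3 - <<'E'
from h import *
go(W(sq,[(41.7,0,141+42.3)])[0],sq[2])
for n in("scene","top"):
    c=env.read_camera(n); o=c["pixels"][:,:,::-1]
    if n=="scene": cv2.imwrite(f"pics/{n}5.png",cv2.resize(o[110:330,200:420],None,fx=2.7,fy=2.7,interpolation=cv2.INTER_CUBIC))
E
```

```text
t 11.98 tcp [441.8 120.6 178.8] F [-13.1   2.   13.4] w 0.122 j [-0.84  0.32  0.57  2.1  -0.24  0.78 -0.25]
toolx [ 0.003  0.001 -1.   ] toolz [ 0.992 -0.126  0.003]
shift cm [-0.44 -0.    1.37]
turn -0.0037
```

View pics/scene5.png

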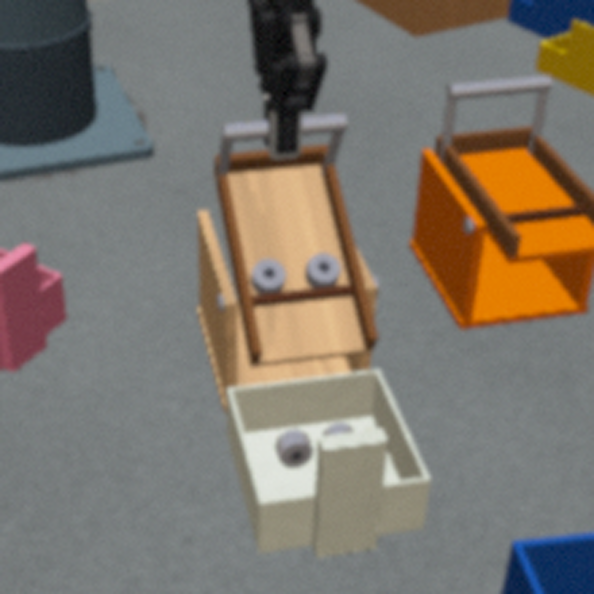

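Both front discs are in the cup at about (295,448) and (338,432) in the enlarged crop. The back discs rest against the lip at about (268,275) and (322,270). Laying the tray back down.

{"name": "arm_command", "arguments": {
  "series": [
    [0.5, 0, 0, 0, 0],
    [0.5, 0, 0, 0, 0],
    [0.5, 0.1, 0, -0.1, 0],
    [0.5, 0.22, 0, -0.3, 0],
    [0.5, 0.36, 0, -0.54, 0],
    [0.5, 0.5, 0, -0.78, 0],
    [0.5, 0.65, 0, -1.0, 0],
    [0.5, 0.8, 0, -1.24, 0],
    [0.5, 0.97, 0, -1.46, 0],
    [0.5, 1.14, 0, -1.7, 0],
    [0.5, 1.32, 0, -1.92, 0],
    [0.5, 1.5, 0, -2.14, 0],
    [0.5, 1.7, 0, -2.35, 0],
    [0.5, 1.9, 0, -2.55, 0],
    [0.5, 2.1, 0, -2.75, 0],
    [0.5, 2.3, 0, -2.95, 0],
    [0.5, 2.52, 0, -3.14, 0],
    [0.5, 2.74, 0, -3.32, 0],
    [0.5, 2.97, 0, -3.5, 0],
    [0.5, 3.2, 0, -3.67, 0]
  ]
}}

```text
t: 13.75
tool_pos: [407.2, 125.1, 147.1]
tcp_rot: [0.045, 0.703, -0.044, 0.708]
contact_force: [-4.2, -0.4, 5.1]
grip_width: 0.123
```

```bash
python3 - <<'E'
from h import *
go([402.4,125.7,140.5],sq[2])
E
```

```text
t 13.75 tcp [407.2 125.1 147.1] F [-4.2 -0.4  5.1] w 0.123 j [-0.87  0.32  0.54  2.2  -0.26  0.67 -0.27]
toolx [ 0.006  0.001 -1.   ] toolz [ 0.992 -0.126  0.006]
shift cm [ 0.66  0.   -0.49]
turn -0.0042
```

{"name": "arm_command", "arguments": {
  "series": [
    [0.5, 0.2, 0, -0.15, 0],
    [0.5, 0.4, 0, -0.3, 0],
    [0.5, 0.6, 0, -0.43, 0],
    [0.5, 0.68, 0, -0.49, 0],
    [0.5, 0.68, 0, -0.49, 0],
    [0.5, 0.68, 0, -0.49, 0],
    [2, 0.68, 0, -0.49, 0],
    [4, 0.68, 0, -0.49, 0],
    [8.5, 0.68, 0, -0.49, 0],
    [8.5, 0.68, 0, -0.49, 0],
    [8.5, 0.68, 0, -0.49, 0],
    [8.5, 0.68, 0, -0.49, 0],
    [8.5, 0.68, 0, -0.49, 0],
    [8.5, -1, 0, -0.49, 0],
    [8.5, -3, 0, -0.49, 0],
    [8.5, -6, 0, -0.49, 0],
    [8.5, -9, 0, -0.49, 0],
    [8.5, -12, 0, -0.49, 0],
    [8.5, -12, 0, -0.49, 0],
    [8.5, -12, 0, -0.49, 0]
  ]
}}

```text
t: 15.42
tool_pos: [402.5, 126.2, 268.4]
tcp_rot: [0.046, 0.703, -0.043, 0.709]
contact_force: [0.8, 0.7, 0.6]
grip_width: 0.994
```

```bash
python3 - <<'E'
from h import *
go([402.4,125.7,140.5],sq[2])
for n in("scene","top"):
    c=env.read_camera(n); o=c["pixels"][:,:,::-1]
    o=o[110:330,200:420] if n=="scene" else o[100:300,160:380]
    cv2.imwrite(f"pics/{n}6.png",cv2.resize(o,None,fx=2.7,fy=2.7,interpolation=cv2.INTER_CUBIC))
E
```

```text
t 15.42 tcp [402.5 126.2 268.4] F [0.8 0.7 0.6] w 0.994 j [-0.99  0.08  0.62  2.1  -0.06  0.97 -0.47]
toolx [ 0.009  0.004 -1.   ] toolz [ 0.992 -0.126  0.009]
shift cm [12.79 -0.11 -0.11]
turn -0.0038
```

View pics/scene6.png

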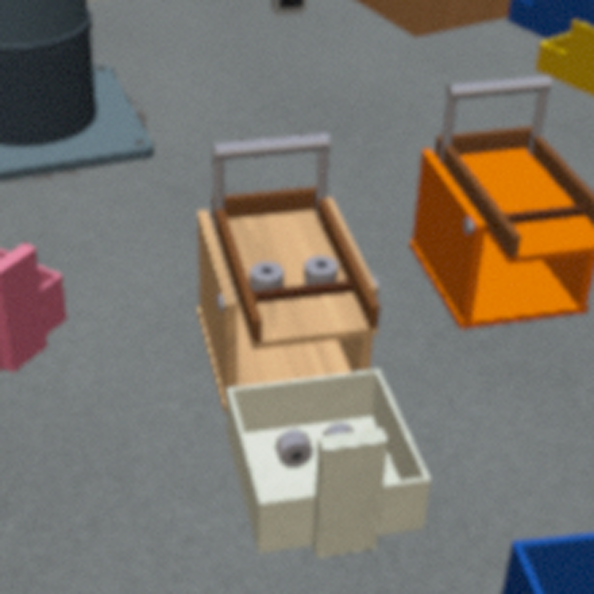

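View pics/top6.png

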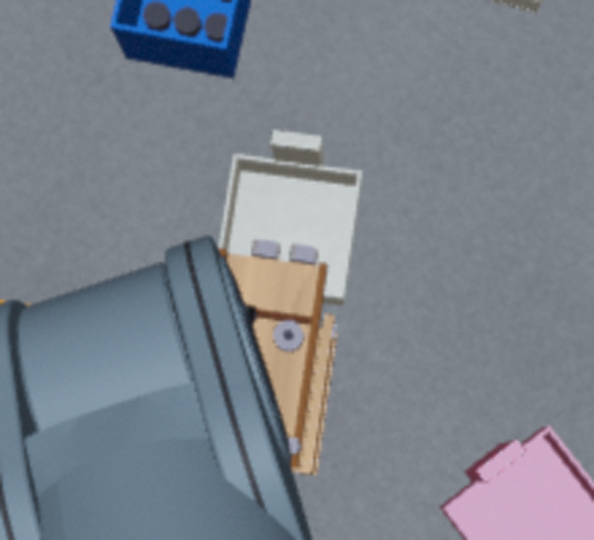

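The tray is level with the back discs behind the lip. The front discs stand on edge in the cup, so I'll check that they're at rest before handing in.

{"name": "arm_command", "arguments": {
  "series": [
    [8.5, 0, 0, 0, 0],
    [8.5, 0, 0, 0, 0],
    [8.5, 0, 0, 0, 0],
    [8.5, 0, 0, 0, 0],
    [8.5, 0, 0, 0, 0],
    [8.5, 0, 0, 0, 0],
    [8.5, 0, 0, 0, 0],
    [8.5, 0, 0, 0, 0],
    [8.5, 0, 0, 0, 0],
    [8.5, 0, 0, 0, 0],
    [8.5, 0, 0, 0, 0],
    [8.5, 0, 0, 0, 0]
  ]
}}

```text
t: 16.52
tool_pos: [401.0, 125.5, 266.5]
tcp_rot: [0.045, 0.704, -0.044, 0.708]
contact_force: [0.3, -0.3, -0.3]
grip_width: 0.996
```

```bash
python3 - <<'E'
from h import *
c=env.read_camera("scene"); o=cv2.resize(c["pixels"][110:330,200:420,::-1],None,fx=2.7,fy=2.7,interpolation=cv2.INTER_CUBIC)
d=cv2.absdiff(o,cv2.imread("pics/scene6.png"))[100:]; print("scene diff",d.max(),(d.max(2)>40).sum())
c=env.read_camera("top"); o=cv2.resize(c["pixels"][100:300,160:380,::-1],None,fx=2.7,fy=2.7,interpolation=cv2.INTER_CUBIC)
d=cv2.absdiff(o,cv2.imread("pics/top6.png"))[140:300,215:370]; print("top diff",d.max(),(d.max(2)>40).sum())
C=cams(); k=lambda x,y,ox,oy:((x+.5)/2.7-.5+ox,(y+.5)/2.7-.5+oy)
print(proj(C["top"],np.array([[585.8,100.5,0.]])), k(265,248,160,100),k(303,253,160,100))
E
```

```text
scene diff 22 0
top diff 33 0
[[266.99115351 187.30127311]] (257.8333333333333, 191.537037037037) (271.9074074074074, 193.38888888888889)
```

Nothing has moved for over a second, and both discs are within about 25 mm of the cup's centre. Handing in.

```bash
python3 - <<'E'
from plant import env
print(env.finish_job())
E
```

```text
the job is handed in; nothing more can be done
None
```

I put the cup under the tray's front edge and tipped the tray to about 0.48 rad. Both front discs slid off into the cup. I then laid the tray back down, let go and drew the gripper clear. I handed the job in at about 17 s of the 58 s allowed; it gave no verdict.

My last checks:
- **Cup:** it was set down at stand (-90, +2) mm, measured before tipping. It stands upright in the final pictures, with no visible shift.
- **Front discs:** both are inside the cup, roughly 25 mm or less from its centre. They ended up standing on edge instead of lying flat.
- **Back discs:** both rest behind the lip on the level tray. The arm hid one of them in the final top view, so I saw that one only in the scene view.
- **At rest:** pictures taken more than a second apart showed no movement, and the force reading was close to zero.

No check failed or disagreed. I tipped to 0.48 rad instead of the suggested 0.6, because the front row had already cleared.

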